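# Bottle onto the drying peg, then set the air valve

### The arm

A 6-joint arm with a two-finger parallel gripper is mounted at the origin on the work surface. World frame = base frame: x ahead of the robot, y to its left, z up, the work surface at z = 0. Lengths are in mm, angles in rad, forces in N, time in s.
With the tool pointing down it reaches from about 275 to 750 mm from the base axis. Payload 10.2 kg.
Tool frame: the origin (TCP) lies between the finger pads, 19 mm behind the fingertips; this is the grasp point; z points along the fingers, y is the line along which they close (so a half turn about z gives the same grasp; the last joint's range is limited). The gripper opens to 85 mm and grips with 20 to 120 N. Pads are 22 mm wide; open, the fingers measure 114 mm over their backs; the gripper's body (76 mm by 85 mm) begins 54 mm behind the grasp point. The pads swing forward as they close: fully open they stand 13 mm farther back than shut.
Start: joints at [0.884, 0.313, 1.498, -0, 1.331, -0.223], TCP at [234.872, 469.539, 249.994] pointing down, gripper open.
Joint ranges: [-2.94, 2.94], [-0.97, 2.17], [0.19, 2.56], [-1.23, 4.37], [0.02, 3.11], [-2.88, 2.88]. Speed limits (rad/s): [2.39, 2.39, 3.01, 3.14, 3.14, 3.14].

### API

Orientations are given as a unit quaternion [w, x, y, z].
In Python, from rig import * gives the robot as it stands. The module is installed in compiled form; this text tells all that it offers.
- The arm moves only by the shell command python3 -m crank 'ROWS' [FORCE]. ROWS is JSON, a list that holds one entry, the list of rows, each a list of 7 numbers: the shift along the tool's x, y, z in units of 25 mm (1.0 is 25 mm), then the turn, a rotation vector about the tool's x, y, z in units of 8 degrees (1.0 is 8 degrees), then the finger opening in mm, from 0 to 85.4. A call has exactly 8 rows; each row shifts and turns the commanded pose from where the row before left it, along the tool's axes as they then stand; what a row does not reach is not made up. A row lasts 1/10 s, in which the tool goes at most 50 mm and 8.59 degrees, less where a joint would pass 70% of its speed; a pose out of reach is approached as far as the arm can. A call is refused whole if a number of a shift passes 1 or a number of a turn 1, either way. A call with a gripper value outside its range is refused whole. The fingers move at their own pace and stop on an object; FORCE is the grip in N (left out, the last holds). Time passes only in rows, so rows that do not move let the fingers close, or fill a call up. It gives the time, the measured TCP pose, the force, the opening and the grip force at its end, in the units of the state.
- sense(): the state, without advancing time (a new reading comes with each control period).
- capture(name): name is "scene" or "top" or "wrist"; returns the picture (420x560x3 uint8, blue, green, red); there is no depth.
- camera_model(name): a dict with "fx", "fy", "cx", "cy" (pixels), "k1" (the pictures are not rectified: a ray, as slopes to the right and down, at radius r is drawn at 1 + k1 r^2 times it, then the intrinsics apply), "world_from_camera" (4x4, takes a point from camera to world coordinates); the wrist camera has in their place "T_tool_cam" (4x4, takes a point from camera to tool coordinates, whose origin is the TCP and whose axes are the flange's). Camera axes: x right, y up, looking along -z (the intrinsics and any distortion apply to the point x, -y, -z); pixel columns grow to the right and rows downward; lengths in mm; the calibration is good to about 2 mm. A picture is of the moment at which its call begins: read the wrist's pose just before it. camera_model takes no time and is no camera call.
- finish_job(): hands the job in; it is judged then, once.
The state is a dict: "time_s": time; "joints": joint angles; "dq": joint speeds; "tau": joint torques, N m; "eef_pos": TCP position; "ee_rot": TCP orientation; "force": force on the tool from outside, world axes, zero at the start; "wrist_torque": the same for the moment, N m; "grip_width": opening from 0.0 (shut) to 1.0 (fully open); "grip_force": force on a finger pad.
Only numpy, scipy, OpenCV 4.12 (cv2) and the standard library are available. Lean on these libraries where they do the work, as an engineer would, in place of code of your own. Each camera call takes 0.05 s, during which the arm holds its last target. There are 200 camera calls.

### The job

Turn the washed square bottle that lies on the mat upside down over the free peg of the air drying stand, and lower it until its rim is down on the peg's collar before you let go. Then set the stand's air: screw the needle valve's wing handle clockwise until it seats, back it off a quarter turn, and finish still gripping the handle at that setting, so that it cannot creep while I nip up the gland nut. Leave the bottle on the other peg and the brown jar and the dropper bottle where they are.

Things in the scene. Friction and masses are not known exactly. Their poses are not given: they have to be found in the camera images.
- bottle: Off-white hollow square plastic bottle, no cap, about 70 g. Body 50 x 50 mm, 66 mm long, then shoulder and round neck (outside 38 mm, bore 31 mm); 92 mm overall, 89 mm deep inside. Starts lying on a flat side on the black 3 mm mat, axis 28 mm above the work surface. Origin: outer centre of its bottom; z runs along the bottle to the mouth; x and y are normal to its flat sides.
- bottle_mouth (a point): Centre of the bottle's rim, on its axis 92 mm from its bottom; axes as the bottle's.
- dryer: Air drying stand, fixed: white box 250 (x) x 280 (y) x 30 mm high with two upright steel pegs and a brass needle valve on top. Origin under its centre at the work surface, z up. In its frame the free peg is at (-45, -90) mm, the other peg, which a like bottle occupies, at (80, 0), the valve at (-55, 100); a copper pipe runs from the valve along +x, 52 mm high.
- peg_seat (a point): On the free peg's axis at the top of its black rubber collar (56 mm across), 38 mm above the work surface, where the bottle's rim comes to rest. The peg is 16 mm thick, round-tipped, its tip 70 mm above this point. Axes as the stand's. The bottle then has up to 7 mm side play and its bottom is 130 mm above the work surface.
- valve: Black wing handle of the needle valve, on the upright stem: an upright blade 44 mm long, 11 mm thick, 30 mm tall (94 to 124 mm above the work surface), with a pointed nose reaching 27 mm from the axis; 10 mm of thin stem below it, then the gland nut. Origin on the axis, 90 mm up. x lies along the blade, the nose with a white line is at -x; pinch it across y.
- valve_grip (a point): On the valve's axis 112 mm above the work surface, 12 mm below the blade's top: put the TCP here, pointing down, fingers across the blade. Axes turn with the handle.
- valve_turn (a joint): Angle of the wing handle, rad: 0 = seated (hard stop, nose along the stand's -x), growing counter-clockwise seen from above as the valve opens, up to 4.5. Clockwise closes. Starts 0.8 to 2.2 open. Stays where it is left (friction 0.05 N m), does not rise. A quarter turn back from the seat is 1.57.
- spare: The like bottle already drying upside down on the stand's other peg, loose: leave alone. Origin at the centre of its bottom (130 mm high, on top).
- amber: Brown reagent jar with a black cap, 52 mm wide, 75 mm tall, standing at the far side of the mat, loose: leave alone. Origin under its centre.
- dropper: Small white dropper bottle with a blue tip, 26 mm wide, 76 mm tall, standing at the far side of the mat, loose: leave alone. Origin under its centre.
Not all that is in view belongs to the job. Leave any green or turquoise look-alike of the bottle alone.

How it is judged:
By the outcome, as a careful person would: the job done as asked, in the order asked, and still so for the second after the job is handed in, while the arm keeps its last pose, push and grip.
It also fails if it takes over 67 s, if anything falls off the work surface, if the arm or the gripper's body presses on something with over 40 N, if the wrist force passes 120 N, or if a joint passes its speed limit or range.

## Working session

There is one attempt and no reset: what is moved stays moved. The work goes in short steps, Python scripts to look and compute and a shell command to move; the robot and the scene stay as the last step left them, time stands still between calls to the robot, and variables do not carry over. Pictures are saved under pics/ and viewed, at most 10 in all, crops included, and the job is handed in when it is done.

```bash
mkdir -p pics
cat > h.py <<'E'
from rig import *
import numpy as np, cv2
from scipy.spatial.transform import Rotation as R
def rot(s=None):
    q=(s or sense())["ee_rot"]; return R.from_quat([q[1],q[2],q[3],q[0]])
def wfc(n,s=None):
    m=camera_model(n)
    if n!="wrist": return m,np.array(m["world_from_camera"])
    s=s or sense(); T=np.eye(4); T[:3,:3]=rot(s).as_matrix(); T[:3,3]=s["eef_pos"]
    return m,T@np.array(m["T_tool_cam"])
def ray(n,u,v,s=None):
    m,W=wfc(n,s); d=np.array([(u-m["cx"])/m["fx"],(v-m["cy"])/m["fy"]]); p=d.copy()
    for _ in range(20): p=d/(1+m["k1"]*(p@p))
    r=W[:3,:3]@np.array([p[0],-p[1],-1.]); return W[:3,3],r
def onz(n,u,v,z,s=None):
    o,r=ray(n,u,v,s); return o+r*(z-o[2])/r[2]
def proj(n,P,s=None):
    m,W=wfc(n,s); c=np.linalg.inv(W)@np.append(P,1); p=np.array([c[0],-c[1]])/-c[2]
    p=p*(1+m["k1"]*(p@p)); return p*[m["fx"],m["fy"]]+[m["cx"],m["cy"]]
E
python3 - <<'E'
from h import *
s=sense();print(s)
for n in("scene","top","wrist"):
    cv2.imwrite(f"pics/{n}0.png",capture(n)); m=camera_model(n);print(n,m)
E
```

```text
{'time_s': 0.0, 'joints': array([ 8.83575666e-01,  3.13454993e-01,  1.49844950e+00,  3.04347469e-05,
        1.33099877e+00, -2.23414413e-01]), 'dq': array([ 1.09600265e-03,  1.90619172e-04, -3.44081836e-05,  1.65487459e-03,
       -1.48029911e-03,  1.55619713e-03]), 'tau': array([ 1.60817071e-04, -4.12271583e+01, -2.59741008e+01, -2.17589582e-04,
        4.08734384e-03, -2.65827322e-05]), 'eef_pos': array([234.7194748 , 469.34450271, 249.42783208]), 'ee_rot': array([-3.01442403e-04,  2.29833595e-01,  9.73229721e-01, -5.82043783e-04]), 'force': array([-0.28548974, -0.01890506, -0.10124331]), 'wrist_torque': array([-0.01454322,  0.01879675,  0.02330088]), 'grip_force': 0.0, 'grip_width': 1.0015485553132264}
scene {'fx': 513.7430370276473, 'fy': 513.7430370276473, 'cx': 275.6209373243583, 'cy': 211.65708709503446, 'k1': 0.06342405048352115, 'world_from_camera': array([[-3.05767708e-01, -6.75280412e-01,  6.71194810e-01,
         1.21557355e+03],
       [ 9.52080330e-01, -2.22050675e-01,  2.10324851e-01,
         2.71861285e+02],
       [ 7.01100806e-03,  7.03341924e-01,  7.10817124e-01,
[... 400 characters left out ...]
83462e-02,
         7.00594642e+01],
       [ 1.49983733e-02,  1.87089664e-01,  9.82228337e-01,
         8.04756828e+02],
       [ 0.00000000e+00,  0.00000000e+00,  0.00000000e+00,
         1.00000000e+00]])}
wrist {'fx': 328.1705772805716, 'fy': 328.1705772805716, 'cx': 285.0626499376253, 'cy': 208.76282429365827, 'k1': 0.005933958237655271, 'T_tool_cam': array([[-4.33893229e-04,  9.60982216e-01,  2.76609820e-01,
         7.00268540e+01],
       [ 9.99999880e-01,  4.79860503e-04, -9.84933693e-05,
         7.52816764e-01],
       [-2.27384504e-04,  2.76609744e-01, -9.60982309e-01,
        -1.22742747e+02],
       [ 0.00000000e+00,  0.00000000e+00,  0.00000000e+00,
         1.00000000e+00]])}
```

View pics/top0.png

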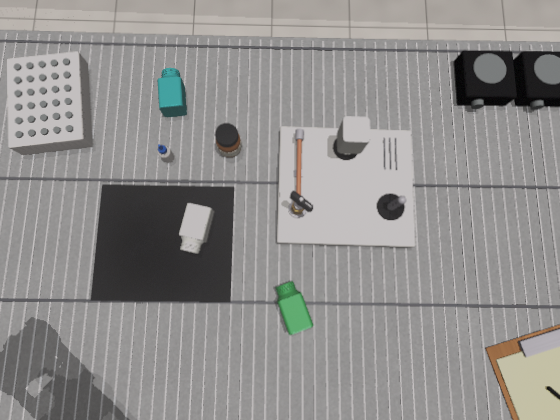

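View pics/scene0.png

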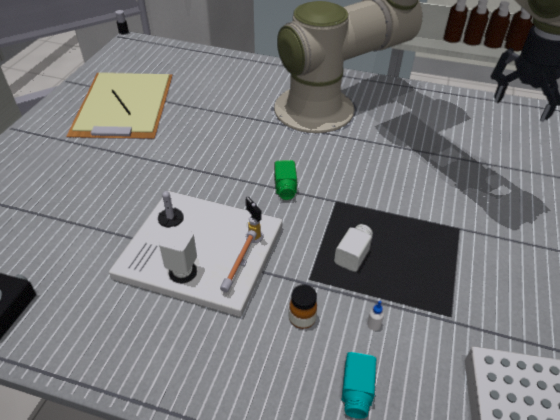

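The top view shows three bottle-shaped things. The off-white one at (196,228) lies on the black mat and fits the description; the green one at (294,308) and the teal one at (171,95) are look-alikes to leave alone. The stand's box has its corners near (280,127) and (412,245). The free peg's collar is at (391,207), the spare bottle at (352,135) and the wing handle at (302,201). I'll measure these and confirm the bottle in one crop.

```bash
cat > m.py <<'E'
from h import *
im=capture("top"); cv2.imwrite("pics/t1.png",im)
hsv=cv2.cvtColor(im,cv2.COLOR_BGR2HSV); g=cv2.cvtColor(im,cv2.COLOR_BGR2GRAY)
def big(mask,x0,y0,x1,y1):
    k=np.zeros_like(mask); k[y0:y1,x0:x1]=mask[y0:y1,x0:x1]
    c=max(cv2.findContours(k,0,2)[0],key=cv2.contourArea); return c
w=((g>120)*255).astype(np.uint8)
c=big(w,120,195,230,295); r=cv2.minAreaRect(c); print("bottle px",r,cv2.contourArea(c))
b=cv2.boxPoints(r); print(np.round([onz("top",u,v,40)[:2] for u,v in b],1))
M=np.zeros_like(g); cv2.drawContours(M,[c],-1,255,-1)
ys,xs=np.where(M); p=np.c_[xs,ys].astype(float); P=np.array([onz("top",u,v,50)[:2] for u,v in p]); 
d=np.linalg.svd(P-P.mean(0),full_matrices=False)[2][0]; print("pca dir deg",np.degrees(np.arctan2(d[1],d[0])),P.mean(0))
c=big(((g>175)*255).astype(np.uint8),265,115,425,255); r=cv2.minAreaRect(c); print("stand px",r)
b=cv2.boxPoints(r); W=np.array([onz("top",u,v,30)[:2] for u,v in b]); print(W.round(1),np.linalg.norm(np.diff(W,axis=0),axis=1),W.mean(0))
c=big(((g<60)*255).astype(np.uint8),370,190,408,225); print("collar",cv2.minEnclosingCircle(c))
c=big(((g<60)*255).astype(np.uint8),285,185,318,216); print("valve",cv2.minAreaRect(c),cv2.boundingRect(c))
a=cv2.resize(im[185:270,140:250],None,fx=5,fy=5,interpolation=cv2.INTER_CUBIC)[:,:400]
v=cv2.resize(im[180:225,280:320],None,fx=9,fy=9,interpolation=cv2.INTER_CUBIC)
o=np.zeros((600,800,3),np.uint8); o[:425,:400]=a; o[:405,410:770]=v; cv2.imwrite("pics/crop1.png",o)
E
python3 m.py
```

```text
bottle px ((192.96923828125, 227.4461669921875), (25.0838565826416, 48.238182067871094), 15.255120277404785) 1049.5
[[454.3 254.8]
 [548.2 235.2]
 [535.5 186.1]
 [442.1 206.7]]
pca dir deg 171.30703983946944 [495.31497968 217.4222835 ]
stand px ((347.88531494140625, 179.40554809570312), (138.24578857421875, 129.5289764404297), 1.1123995780944824)
[[ 467.5   52.1]
 [ 745.    50.2]
 [ 744.7 -246.2]
 [ 466.6 -225.8]] [277.45044459 296.40678817 278.77946397] [605.9601144  -92.40490636]
collar ((390.0469665527344, 206.7209930419922), 13.066963195800781)
valve ((300.10003662109375, 203.20001220703125), (24.40000343322754, 3.8000001907348633), 36.869895935058594) (291, 195, 21, 16)
```

View pics/crop1.png

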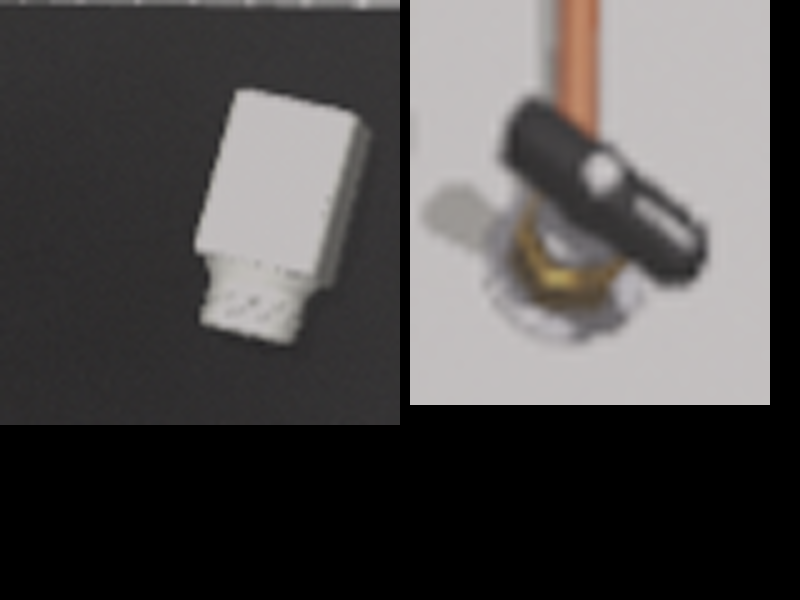

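The crop confirms the target: the off-white bottle without a cap lies on the mat with its mouth pointing down-left in the picture. The handle's axis dot is at px (301.4,199.1), and its white-lined nose points to the lower right.

Run:
```python
from h import *
c=[(187.6,203),(211.6,208.6),(204,241.8),(179.4,234.2)]
P=np.array([onz("top",u,v,53)[:2] for u,v in c]);print(P.round(1),np.linalg.norm(P-np.roll(P,-1,0),axis=1))
far=P[:2].mean(0);near=P[2:].mean(0);d=near-far;print("axis deg",np.degrees(np.arctan2(d[1],d[0])),"bottom",far)
seat=onz("top",390,206.7,38);va=onz("top",301.4,199.1,124);print("seat",seat,"valve",va)
d=(va-seat)[:2];print(np.linalg.norm(d),"yaw",np.degrees(np.arctan2(d[1],d[0])-np.arctan2(190,-10)))
n=onz("top",280+697/9-410/9,180+258/9,124);t=onz("top",280+(515-410)/9,180+122/9,124)
e=(n-t)[:2];print("nose dir deg",np.degrees(np.arctan2(e[1],e[0])),np.linalg.norm(e))
# stand from top-edge lines
im=cv2.imread("pics/t1.png");g=cv2.cvtColor(im,6)
for v in range(150,240,15):
    row=g[v,400:425].astype(int);u=400+np.argmin(np.diff(row));print("R",v,u,onz("top",u+.5,v,30)[:2].round(1),row[u-403:u-395])
for u in range(290,410,20):
    col=g[115:140,u].astype(int);v=115+np.argmax(np.diff(col));print("F",u,v,onz("top",u,v+.5,30)[:2].round(1))
```

```text
[[541.2 231.4]
 [530.8 183.6]
 [465.  195.4]
 [479.  243.8]] [48.90461997 66.86614766 50.40050413 63.42606275]
axis deg 169.29674207351016 bottom [536.0041366  207.51940787]
seat [ 543.70047439 -174.80423791   38.        ] valve [537.56362404  12.24957386 124.        ]
187.15445341069164 yaw -1.1337049696055377
nose dir deg -126.69409177333594 45.48087773757455
R 150 412 [ 668.  -229.9] [193 193 193 179 146 145 145 147]
R 165 413 [ 635.1 -230.3] [193 190 185 172 149 149 148 148]
R 180 414 [ 602.7 -230.7] [193 181 167 168 147 146 146 146]
R 195 414 [ 570.8 -229. ] [193 187 184 184 162 149 148 146]
R 210 415 [ 539.3 -229.3] [193 173 164 184 160 149 149 148]
R 225 416 [ 508.3 -229.7] [193 181 176 182 156 147 147 148]
F 290 125 [717.8  28.7]
F 310 126 [716.4 -13.9]
F 330 127 [715.  -56.5]
F 350 115 [743.  -99.7]
F 370 128 [ 714.4 -141.7]
F 390 129 [ 712.9 -184.3]
```

Bottle: bottom centre at about (536,207) with its axis at 169°, and its face measures 50x65 mm, which fits. Seat at about (543,-178); valve at about (537,12) and about 0.95 rad open. I'll move above the bottle and look with the wrist camera.

```bash
python3 -m crank '[[[-1,-0.3,0.28,0,0,0,85],[-1,-0.3,0.28,0,0,0,85],[-1,-0.3,0.28,0,0,0,85],[-1,-0.3,0.28,0,0,0,85],[-1,-0.3,0.28,0,0,0,85],[-1,-0.3,0.28,0,0,0,85],[-1,-0.3,0.28,0,0,0,85],[-1,-0.3,0.28,0,0,0,85]]]' && python3 -m crank '[[[-1,-0.3,0.28,0,0,0,85],[-1,-0.3,0.28,0,0,0,85],[-1,-0.3,0.28,0,0,0,85],[-1,-0.3,0.28,0,0,0,85],[-1,-0.3,0.28,0,0,0,85],[-1,-0.3,0.28,0,0,-1,85],[0,0,0,0,0,-1,85],[0,0,0,0,0,0,85]]]'
cat >> h.py <<'E'
def go(pos,x,z):
    """shift/turn in tool axes+units from the present pose to TCP pos with tool x,z"""
    s=sense(); q=rot(s); z=np.array(z,float)/np.linalg.norm(z); x=np.array(x,float); x-=z*(x@z); x/=np.linalg.norm(x)
    T=R.from_matrix(np.c_[x,np.cross(z,x),z]); rel=q.inv()*T
    print("shift(now axes)",(q.inv().apply(np.array(pos)-s["eef_pos"])/25).round(3),"turn",(np.degrees(rel.as_rotvec())/8).round(3),"shift(target axes)",(T.inv().apply(np.array(pos)-s["eef_pos"])/25).round(3))
def st():
    s=sense(); q=rot(s).as_matrix(); print("t",round(s["time_s"],2),"p",s["eef_pos"].round(1),"x",q[:,0].round(3),"z",q[:,2].round(3),"j",s["joints"].round(2),"F",s["force"].round(1),"tq",s["wrist_torque"].round(2),"w",round(s["grip_width"]*85.4,1),"gf",round(s["grip_force"],1))
E
python3 - <<'E'
from h import *
st(); s=sense(); im=capture("wrist"); cv2.imwrite("pics/w1.png",im)
for P in [(541,231,53),(531,184,53),(465,195,53),(479,244,53)]: print(proj("wrist",P,s).round(0))
E
```

```text
time_s: 1.0
eef_pos: [387.5, 325.6, 193.6]
ee_rot: [-0.0, 0.23, 0.973, -0.0]
force: [0.8, 0.3, 0.7]
grip_width: 0.995
grip_force: 0.0
time_s: 1.8
eef_pos: [501.1, 218.6, 151.6]
ee_rot: [-0.0, 0.092, 0.996, -0.0]
force: [0.5, -0.7, -0.5]
grip_width: 0.996
grip_force: 0.0
t 1.8 p [501.1 218.6 151.6] x [-0.983  0.183  0.001] z [-0.001 -0.    -1.   ] j [ 0.2   0.46  1.56  0.    1.12 -1.19] F [ 0.5 -0.7 -0.5] tq [-0.05 -0.    0.01] w 85.1 gf 0.0
[311. 265.]
[245. 263.]
[240. 174.]
[315. 180.]
```

View pics/w1.png

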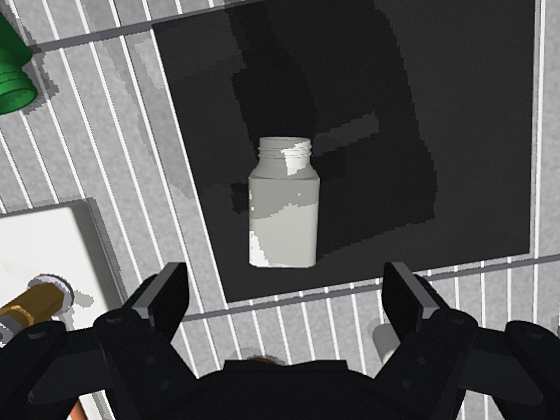

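The wrist view shows the target with its top-face corners at (250,266), (316,267), (249,178) and (319,178), and its mouth at (285,143).

Run:
```python
from h import *
c=[(250,266),(316,267),(319,178),(249,178)]
P=np.array([onz("wrist",u,v,53)[:2] for u,v in c]);print(P.round(1),np.linalg.norm(P-np.roll(P,-1,0),axis=1))
far=P[:2].mean(0);near=P[2:].mean(0);d=near-far;a=np.arctan2(d[1],d[0]);m=np.r_[np.cos(a),np.sin(a),0];print("axis deg",np.degrees(a),"bottom",far)
b=np.r_[far,28]
print(onz("wrist",285,143,28))
t=np.radians(40); z=m*np.sin(t)-np.array([0,0,1])*np.cos(t); up=np.array([0,0,1.])
p=b+24*m; x=m*np.cos(t)+up*np.sin(t)
print("grasp",p); go(p-z*60,x,z); go(p,x,z)
```

```text
[[533.4 187.1]
 [543.3 234.9]
 [477.8 247.7]
 [468.9 200.7]] [48.82700242 66.73751801 47.87968856 65.93813221]
axis deg 168.53655766504104 bottom [538.35170121 211.00992622]
[452.35520091 228.88196198  28.        ]
grasp [514.83046012 215.77974985  28.        ]
shift(now axes) [-2.118 -0.041  3.112] turn [-0.032  4.997  0.084] shift(target axes) [-3.623 -0.015  1.024]
shift(now axes) [-0.576 -0.021  4.952] turn [-0.032  4.997  0.084] shift(target axes) [-3.623 -0.015  3.424]
```

```bash
python3 -m crank '[[[-0.7,-0.02,1,0,0,0,85],[-0.7,-0.02,1,0,0,0,85],[-0.7,0,1,0,0,0,85],[0,0,0,0,1,0,85],[0,0,0,0,1,0,85],[0,0,0,0,1,0,85],[0,0,0,0,1,0.08,85],[0,0,0,0,1,0,85]]]'
python3 - <<'E'
from h import *
st(); a=np.radians(168.54); m=np.r_[np.cos(a),np.sin(a),0]; t=np.radians(40); up=np.array([0,0,1.]); z=m*np.sin(t)-up*np.cos(t)
go(np.r_[514.8,215.8,28],m*np.cos(t)+up*np.sin(t),z)
E
```

```text
time_s: 2.65
eef_pos: [552.4, 208.9, 77.7]
ee_rot: [-0.343, 0.093, 0.934, 0.03]
force: [-0.0, 0.7, 0.0]
grip_width: 1.0
grip_force: 0.0
t 2.65 p [552.4 208.9  77.7] x [-0.748  0.154  0.646] z [-0.635  0.121 -0.763] j [ 0.09  0.98  0.99  0.19  1.86 -1.29] F [-0.   0.7  0. ] tq [ 0.   -0.32 -0.01] w 85.4 gf 0.0
shift(now axes) [-0.118 -0.01   2.508] turn [-0.057 -0.03  -0.016] shift(target axes) [-0.107 -0.03   2.508]
```

```bash
python3 -m crank '[[[-0.1,0,0.7,0,0,0,85],[0,-0.01,0.7,0,0,0,85],[0,0,0.6,0,0,0,85],[0,0,0.5,0,0,0,85],[0,0,0,0,0,0,85],[0,0,0,0,0,0,30],[0,0,0,0,0,0,30],[0,0,0,0,0,0,30]]]' 40 && python3 -m crank '[[[0,0,0,0,0,0,30],[0,0,0,0,0,0,30],[0,0,0,0,0,0,30],[0,0,0,0,0,0,30],[0,0,0,0,0,0,30],[0,0,0,0,0,0,30],[0,0,0,0,0,0,30],[0,0,0,0,0,0,30]]]'
python3 - <<'E'
from h import *
st()
E
```

```text
time_s: 3.45
eef_pos: [515.4, 215.3, 28.2]
ee_rot: [-0.34, 0.092, 0.935, 0.031]
force: [-0.6, 0.2, -0.2]
grip_width: 0.58
grip_force: 41.5
time_s: 4.25
eef_pos: [515.4, 215.3, 28.2]
ee_rot: [-0.34, 0.092, 0.935, 0.031]
force: [3.9, -0.3, 5.1]
grip_width: 0.581
grip_force: 42.0
t 4.25 p [515.4 215.3  28.2] x [-0.752  0.152  0.641] z [-0.63   0.121 -0.767] j [ 0.1   0.97  1.15  0.19  1.7  -1.31] F [ 3.9 -0.3  5.1] tq [ 0.07 -0.12 -0.07] w 49.6 gf 42.0
```

```bash
python3 -m crank '[[[0.32,0,-0.38,0,0,0,30],[0.64,0,-0.77,0,0,0,30],[0.64,0,-0.77,0,0,0,30],[0.64,0,-0.77,0,0,0,30],[0.64,0,-0.77,0,0,0,30],[0.64,0,-0.77,0,0,0,30],[0.64,0,-0.77,0,0,0,30],[0.64,0,-0.77,0,0,0,30]]]' && python3 -m crank '[[[0.32,0,-0.38,0,0,0,30],[0,0,0,0,-1,0,30],[0,0,0,0,-1,0,30],[0,0,0,0,-1,0,30],[0,0,0,0,-1,0,30],[0,0,0,0,-1,0,30],[0,0,0,0,-1,0,30],[0,0,0,0,-1,0,30]]]' && python3 -m crank '[[[0,0,0,0,-1,0,30],[0,0,0,0,-1,0,30],[0,0,0,0,-1,0,30],[0,0,0,0,-1,0,30],[0,0,0,0,0,0,30],[0,0,0,0,0,0,30],[0,0,0,0,0,0,30],[0,0,0,0,0,0,30]]]'
python3 - <<'E'
from h import *
st(); im=capture("scene"); cv2.imwrite("pics/s2.png",im)
# mouth direction: pick grasp frame -> m in tool axes
a=np.radians(168.54); m=np.r_[np.cos(a),np.sin(a),0]
x=np.array([-.752,.152,.641]);z=np.array([-.63,.121,-.767]);y=np.cross(z,x)
mt=np.array([x@m,y@m,z@m]);print("m tool",mt,"now",rot().apply(mt))
E
```

```text
time_s: 5.05
eef_pos: [515.3, 216.1, 216.6]
ee_rot: [-0.341, 0.092, 0.935, 0.031]
force: [0.4, -0.2, -1.4]
grip_width: 0.581
grip_force: 41.5
time_s: 5.85
eef_pos: [515.3, 216.2, 227.8]
ee_rot: [0.141, 0.095, 0.985, -0.016]
force: [1.5, -0.6, -2.2]
grip_width: 0.578
grip_force: 41.5
time_s: 6.65
eef_pos: [517.0, 212.8, 227.9]
ee_rot: [0.374, 0.093, 0.922, -0.045]
force: [0.3, -0.1, -1.6]
grip_width: 0.581
grip_force: 41.6
t 6.65 p [517.  212.8 227.9] x [-0.703  0.138 -0.697] z [ 0.68  -0.152 -0.717] j [ 0.34  0.22  1.88 -0.85  0.51 -0.39] F [ 0.3 -0.1 -1.6] tq [0.12 0.42 0.02] w 49.6 gf 41.6
m tool [0.7672078  0.00455763 0.64148084] now [-0.10215878  0.0128597  -0.99474844]
```

View pics/s2.png

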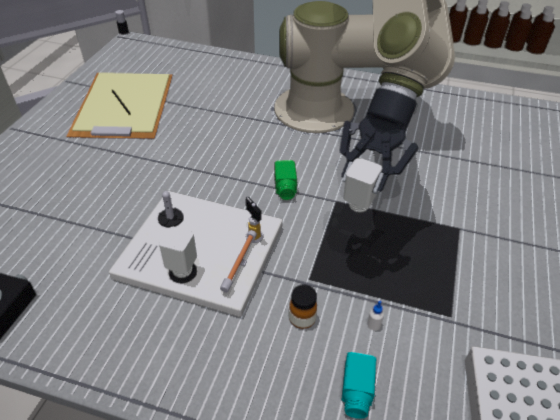

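The bottle hangs nearly mouth-down in the grip, with nothing else disturbed. Next I carry it over the free peg and refine the peg's position.

```bash
python3 -m crank '[[[-0.18,-0.94,0.2,0,0,0,30],[-0.18,-0.94,0.2,0,0,0,30],[-0.18,-0.94,0.2,0,0,0,30],[-0.18,-0.94,0.2,0,0,0,30],[-0.18,-0.94,0.2,0,0,0,30],[-0.18,-0.94,0.2,0,0,0,30],[-0.18,-0.94,0.2,0,0,0,30],[-0.18,-0.94,0.2,0,0,0,30]]]' && python3 -m crank '[[[-0.18,-0.94,0.2,0,0,0,30],[-0.18,-0.94,0.2,0,0,0,30],[-0.18,-0.94,0.2,0,0,0,30],[-0.18,-0.94,0.2,0,0,0,30],[-0.18,-0.94,0.2,0,0,0,30],[-0.18,-0.94,0.2,0,0,0,30],[-0.18,-0.94,0.2,0,0,0,30],[-0.18,-0.94,0.2,0,0,0,30]]]'
python3 - <<'E'
from h import *
st(); im=capture("wrist"); cv2.imwrite("pics/w3.png",im); s2=capture("scene"); cv2.imwrite("pics/s3.png",s2)
t=cv2.imread("pics/t1.png")[185:230,365:425]; s=cv2.imread("pics/scene0.png")[185:235,140:200]
o=np.zeros((600,800,3),np.uint8);o[:360,:480]=cv2.resize(t,None,fx=8,fy=8,interpolation=2)
o[:300,485:785]=cv2.resize(s,None,fx=5,fy=5,interpolation=2)[:300,:300]
b=cv2.resize(s2[120:250,110:260],(390,338)) if 0 else cv2.resize(s2[100:250,90:290],(400,300),interpolation=2)
o[300:,400:]=b; cv2.imwrite("pics/crop3.png",o)
E
```

```text
time_s: 7.5
eef_pos: [530.8, 16.8, 226.9]
ee_rot: [0.374, 0.093, 0.922, -0.045]
force: [0.8, 0.6, -0.4]
grip_width: 0.58
grip_force: 41.8
time_s: 8.3
eef_pos: [544.8, -176.5, 225.9]
ee_rot: [0.374, 0.093, 0.922, -0.045]
force: [0.7, -0.1, 0.5]
grip_width: 0.583
grip_force: 41.8
t 8.3 p [ 544.8 -176.5  225.9] x [-0.703  0.137 -0.698] z [ 0.681 -0.152 -0.716] j [-0.64  0.16  1.95  0.79  0.41 -2.64] F [ 0.7 -0.1  0.5] tq [0.1  0.44 0.02] w 49.8 gf 41.8Traceback (most recent call last):
  File "<stdin>", line 5, in <module>
ValueError: could not broadcast input array from shape (250,300,3) into shape (300,300,3)
```

```bash
python3 -m crank '[[[0,0,0,0.28,-0.09,0.29,30],[0,0,0,0.28,-0.09,0.29,30],[0,0,0,0.28,-0.09,0.29,30],[0,0,0,0.28,-0.09,0.29,30],[0,0,0,0.28,-0.09,0.29,30],[0,0,0,0.28,-0.09,0.29,30],[0,0,0,0.28,-0.09,0.29,30],[0,0,0,0.28,-0.09,0.29,30]]]'
python3 - <<'E'
from h import *
st(); print("m",rot().apply([.7672,.0046,.6415]))
t=cv2.imread("pics/t1.png")[185:230,365:425]; s=cv2.imread("pics/scene0.png")[185:235,140:200]
o=np.zeros((600,800,3),np.uint8);o[:360,:480]=cv2.resize(t,None,fx=8,fy=8,interpolation=2)
o[:250,485:785]=cv2.resize(s,None,fx=5,fy=5,interpolation=2)
s2=capture("scene"); cv2.imwrite("pics/s3.png",s2)
o[300:,400:]=cv2.resize(s2[80:230,90:290],(400,300),interpolation=2); cv2.imwrite("pics/crop3.png",o)
E
```

```text
time_s: 9.2
eef_pos: [542.7, -175.1, 223.6]
ee_rot: [0.392, 0.252, 0.877, -0.114]
force: [0.0, 0.1, -0.9]
grip_width: 0.582
grip_force: 41.8
t 9.2 p [ 542.7 -175.1  223.6] x [-0.565  0.353 -0.746] z [ 0.631 -0.397 -0.666] j [-0.5   0.17  1.99 -0.32  0.15 -1.21] F [ 0.   0.1 -0.9] tq [ 0.21  0.45 -0.  ] w 49.7 gf 41.8
m [-0.02633274  0.020121   -0.99952038]
```

View pics/crop3.png

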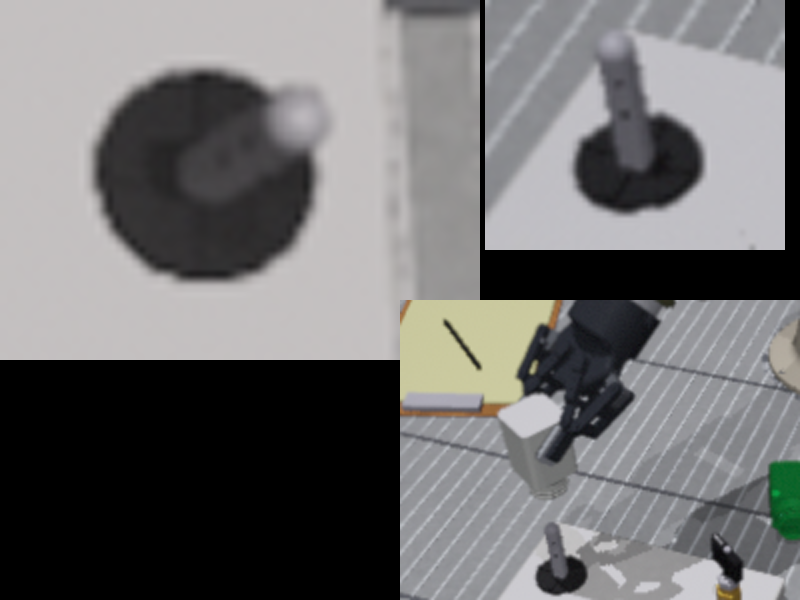

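The peg and collar are clear: the collar's centre is near top px (391,207), the peg tip is at about (402.1,199.8) in top and (166,194) in scene, and the bottle hangs upright above them. Joint 5 is close to its singular position, so I'll fit the arm's kinematics to the poses I've recorded before lowering.

```bash
cat > kin.py <<'E'
from h import *
from scipy.optimize import least_squares
def fk(q,p):
    h,a,b,L2,e,L3,d=p; Ry=lambda t:R.from_euler('y',t); Rz=lambda t:R.from_euler('z',t)
    r=Rz(q[0]); o=r.apply([a,b,0])+[0,0,h]
    r=r*Ry(q[1]); o=o+r.apply([0,0,L2]); r=r*Ry(q[2]); o=o+r.apply([e,0,L3])
    r=r*Rz(q[3])*Ry(q[4])*Rz(q[5]); o=o+r.apply([0,0,d]); return o,r*Rz(np.pi/2)
D=[([.884,.313,1.498,0,1.331,-.223],[234.7,469.3,249.4]),([.2,.46,1.56,0,1.12,-1.19],[501.1,218.6,151.6]),([.09,.98,.99,.19,1.86,-1.29],[552.4,208.9,77.7]),([.1,.97,1.15,.19,1.7,-1.31],[515.4,215.3,28.2]),([.34,.22,1.88,-.85,.51,-.39],[517,212.8,227.9]),([-.64,.16,1.95,.79,.41,-2.64],[544.8,-176.5,225.9]),([-.5,.17,1.99,-.32,.15,-1.21],[542.7,-175.1,223.6])]
f=least_squares(lambda p:np.concatenate([fk(q,p)[0]-x for q,x in D]),[300,0,100,350,0,350,200],loss='soft_l1')
LO=np.array([-2.94,-.97,.19,-1.23,.02,-2.88]);HI=np.array([2.94,2.17,2.56,4.37,3.11,2.88])
def ik(pos,Rt,q0):
    def c(q):
        o,r=fk(q,f.x); return np.r_[(o-pos)/10,(r.inv()*Rt).as_rotvec()*10]
    s=least_squares(c,np.clip(q0,LO+.01,HI-.01),bounds=(LO,HI)); return s.x,s.cost
E
python3 - <<'E'
from kin import *
print(f.x.round(1),np.abs(f.fun).max()); q=sense()["joints"]; print(fk(q,f.x)[0],fk(q,f.x)[1].as_matrix().round(3))
# top/scene peg measurement: collar and tip
A=[];B=[]
for n,u,v in(("top",365+297/8,185+117/8),("scene",140+(616-485)/5,185+47/5)):
    o,r=ray(n,u,v); r/=np.linalg.norm(r); M=np.eye(3)-np.outer(r,r); A.append(M);B.append(M@o); print(n,"tip@104",onz(n,u,v,104))
print("tip tri",np.linalg.solve(sum(A),sum(B)))
print("collar top",onz("top",365+206/8,185+174/8,36),"scene",onz("scene",140+(638-485)/5,185+163/5,36))
mt=np.array([.7672,.0046,.6415])
seed=[[-.5,.3,2,s4,s5,s6] for s4,s5,s6 in((0,.3,-1.5),(-1,.5,-.4),(1,.6,-2.6),(2.5,.6,2.5),(3.1,.5,1.5),(2,.6,2.7),(3.9,.6,.5))]
y0=rot().apply([0,1,0])
for H in(223,97):
  for yaw in range(-120,70,15):
    h=np.r_[np.cos(np.radians(yaw)),np.sin(np.radians(yaw)),0]
    z=h*.7672-np.array([0,0,.6415]); x=-h*.6415-np.array([0,0,.7672])
    Rt=R.from_matrix(np.c_[x,np.cross(z,x),z]); S=[]
    for s in seed:
        a,c=ik([544,-176,H],Rt,s)
        if c<.05: S.append(tuple(a.round(2)))
    print(H,yaw,sorted(set(S)))
E
```

```text
[202.4   1.  116.2 440.6  41.  396.3 237.3] 3.9286949507168742
[ 542.27148614 -174.93196577  224.77070066] [[-0.563  0.534  0.63 ]
 [ 0.356  0.845 -0.398]
 [-0.746 -0.    -0.666]]
top tip@104 [ 544.18289509 -176.88113273  104.        ]
scene tip@104 [ 550.89817927 -171.99442357  104.        ]
tip tri [ 545.10373622 -177.4595942    97.86767824]
collar top [ 544.02674834 -176.96603102   36.        ] scene [ 551.43581426 -172.18805199   36.        ]
223 -120 [(np.float64(-0.21), np.float64(0.65), np.float64(1.28), np.float64(-0.82), np.float64(1.57), np.float64(0.47))]
223 -105 [(np.float64(-0.2), np.float64(0.56), np.float64(1.43), np.float64(-0.9), np.float64(1.35), np.float64(0.37))]
223 -90 [(np.float64(-0.2), np.float64(0.47), np.float64(1.59), np.float64(-0.99), np.float64(1.12), np.float64(0.27))]
223 -75 [(np.float64(-0.24), np.float64(0.38), np.float64(1.73), np.float64(-1.07), np.float64(0.87), np.float64(0.17))]
223 -60 [(np.float64(-0.3), np.float64(0.29), np.float64(1.85), np.float64(-1.15), np.float64(0.61), np.float64(0.04))]
223 -45 [(np.float64(-0.4), np.float64(0.22), 
[... 1419 characters left out ...]
5 [(np.float64(-0.64), np.float64(0.44), np.float64(2.12), np.float64(2.27), np.float64(0.38), np.float64(2.16))]
97 0 [(np.float64(-0.75), np.float64(0.45), np.float64(2.08), np.float64(1.76), np.float64(0.56), np.float64(2.39))]
97 15 [(np.float64(-0.82), np.float64(0.49), np.float64(2.0), np.float64(1.43), np.float64(0.75), np.float64(2.46))]
97 30 [(np.float64(-0.85), np.float64(0.55), np.float64(1.89), np.float64(1.19), np.float64(0.95), np.float64(2.47))]
97 45 [(np.float64(-0.86), np.float64(0.62), np.float64(1.76), np.float64(1.0), np.float64(1.14), np.float64(2.44))]
97 60 [(np.float64(-0.84), np.float64(0.69), np.float64(1.61), np.float64(0.85), np.float64(1.32), np.float64(2.39))]
```

The fitted kinematics agree to about 1–2 mm. With the tool heading at about -105° the lowering stays well inside the joint ranges, so I'll yaw there about the vertical, slowly at first near the singularity.

```bash
python3 -m crank '[[[-0.75,0,-0.67,0,0,0,30],[-0.75,0,-0.67,0,0,0,30],[0,0,0,0.22,0,0.2,30],[0,0,0,0.22,0,0.2,30],[0,0,0,0.22,0,0.2,30],[0,0,0,0.22,0,0.2,30],[0,0,0,0.22,0,0.2,30],[0,0,0,0.22,0,0.2,30]]]' && python3 -m crank '[[[0,0,0,0.3,0,0.27,30],[0,0,0,0.3,0,0.27,30],[0,0,0,0.3,0,0.27,30],[0,0,0,0.3,0,0.27,30],[0,0,0,0.37,0,0.33,30],[0,0,0,0.37,0,0.33,30],[0,0,0,0.37,0,0.33,30],[0,0,0,0.37,0,0.33,30]]]'
python3 - <<'E'
from h import *
st(); r=rot();print("m",r.apply([.7672,.0046,.6415])); h=np.r_[np.cos(np.radians(-105)),np.sin(np.radians(-105)),0]
go([545,-177.5,223],-h*.6415-np.array([0,0,.7672]),h*.7672-np.array([0,0,.6415]))
E
```

```text
time_s: 10.05
eef_pos: [542.7, -174.9, 273.6]
ee_rot: [0.375, 0.359, 0.839, -0.16]
force: [0.1, 1.1, -0.9]
grip_width: 0.58
grip_force: 41.8
time_s: 10.85
eef_pos: [542.6, -174.5, 273.1]
ee_rot: [0.322, 0.557, 0.724, -0.248]
force: [0.2, -0.1, -0.9]
grip_width: 0.581
grip_force: 41.8
t 10.85 p [ 542.6 -174.5  273.1] x [-0.172  0.647 -0.743] z [ 0.189 -0.718 -0.67 ] j [-0.25  0.31  1.66 -0.93  0.94 -0.02] F [ 0.2 -0.1 -0.9] tq [0.4  0.13 0.03] w 49.6 gf 41.8
m [-0.00618792  0.03714912 -0.99936025]
shift(now axes) [1.394 0.064 1.446] turn [ 2.811 -0.26   2.451] shift(target axes) [1.479 0.123 1.355]
```

```bash
python3 -m crank '[[[0,0,0,0.56,-0.05,0.49,30],[0,0,0,0.56,-0.05,0.49,30],[0,0,0,0.56,-0.05,0.49,30],[0,0,0,0.56,-0.05,0.49,30],[0.2,0.03,0.2,0.56,-0.05,0.49,30],[0.3,0.03,0.3,0,0,0,30],[0.3,0.03,0.3,0,0,0,30],[0,0,0,0,0,0,30]]]'
python3 - <<'E'
from h import *
st(); r=rot();m=r.apply([.7672,.0046,.6415]);print("m",m)
s=sense();b=s["eef_pos"]-24*m; print("bottom expected",b,proj("top",b),proj("scene",b)); mo=s["eef_pos"]+68*m; print("mouth exp",mo,proj("scene",mo))
t=capture("top");c=capture("scene");cv2.imwrite("pics/t4.png",t);cv2.imwrite("pics/s4.png",c)
o=np.zeros((480,800,3),np.uint8)
for k,(im,n) in enumerate(((t,"top"),(c,"scene"))):
    u,v=proj(n,s["eef_pos"]).astype(int); print(n,"crop origin",u-50,v-50); o[:400,k*400:k*400+400]=cv2.resize(im[v-50:v+50,u-50:u+50],(400,400),interpolation=2)
cv2.imwrite("pics/crop4.png",o)
E
```

```text
time_s: 11.65
eef_pos: [543.7, -178.2, 243.5]
ee_rot: [0.258, 0.718, 0.553, -0.335]
force: [0.0, -0.4, -0.5]
grip_width: 0.577
grip_force: 41.9
t 11.65 p [ 543.7 -178.2  243.5] x [ 0.163  0.621 -0.767] z [-0.196 -0.741 -0.642] j [-0.2   0.53  1.42 -0.9   1.37  0.33] F [ 0.  -0.4 -0.5] tq [ 0.48 -0.11  0.03] w 49.3 gf 41.9
m [ 3.80780818e-03 -4.19013152e-04 -1.00006229e+00]
bottom expected [ 543.57628757 -178.14245226  267.46891718] [441.7164428  176.18201665] [151.84599735 126.19405865]
mouth exp [ 543.92660592 -178.18100147  175.46318691] [159.6039848  164.91437892]
top crop origin 384 130
scene crop origin 103 86
```

View pics/crop4.png

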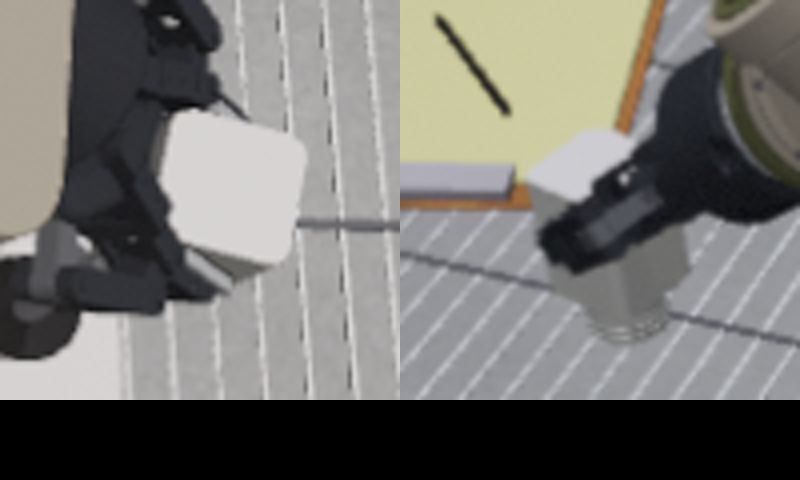

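The top view puts the bottle's bottom at (441.8,176.6) against (441.7,176.2) expected, so the top camera and the arm agree to about 1 mm. The bottle is within 1.5 mm of the peg axis measured at about (544,-177), well inside the side play. Lowering now.

```bash
python3 -m crank '[[[0.45,0,0.32,0,0,0,30],[0.42,0,0.35,0,0,0,30],[0.42,0,0.35,0,0,0,30],[0.42,0,0.35,0,0,0,30],[0.42,0,0.35,0,0,0,30],[0.42,0,0.35,0,0,0,30],[0.42,0,0.35,0,0,0,30],[0.42,0,0.35,0,0,0,30]]]'
python3 - <<'E'
from h import *
st(); r=rot();m=r.apply([.7672,.0046,.6415]);print("m",m)
E
```

```text
time_s: 12.55
eef_pos: [545.1, -177.5, 134.9]
ee_rot: [0.26, 0.718, 0.551, -0.335]
force: [1.1, 0.4, -0.9]
grip_width: 0.577
grip_force: 41.9
t 12.55 p [ 545.1 -177.5  134.9] x [ 0.167  0.618 -0.768] z [-0.195 -0.743 -0.641] j [-0.2   0.68  1.5  -0.95  1.24  0.52] F [ 1.1  0.4 -0.9] tq [ 0.48 -0.09 -0.03] w 49.3 gf 41.9
m [ 0.00767037 -0.0032352  -1.00003497]
```

```bash
python3 -m crank '[[[0.15,0,0.12,0,0,0,30],[0.15,0,0.12,0,0,0,30],[0.15,0,0.12,0,0,0,30],[0.15,0,0.12,0,0,0,30],[0.12,0,0.1,0,0,0,30],[0.08,0,0.07,0,0,0,30],[0,0,0,0,0,0,30],[0,0,0,0,0,0,30]]]'; python3 -c "
from h import *
st()"; python3 -m crank '[[[0.03,0,0.025,0,0,0,30],[0.03,0,0.025,0,0,0,30],[0,0,0,0,0,0,30],[0,0,0,0,0,0,30],[0,0,0,0,0,0,30],[0,0,0,0,0,0,30],[0,0,0,0,0,0,30],[0,0,0,0,0,0,30]]]'; python3 -c "
from h import *
st()"
```

```text
time_s: 13.35
eef_pos: [545.4, -177.2, 110.5]
ee_rot: [0.26, 0.719, 0.551, -0.335]
force: [0.0, -0.6, -0.7]
grip_width: 0.579
grip_force: 41.9
t 13.35 p [ 545.4 -177.2  110.5] x [ 0.168  0.618 -0.768] z [-0.195 -0.743 -0.64 ] j [-0.2   0.71  1.51 -0.96  1.21  0.56] F [ 0.  -0.6 -0.7] tq [ 0.44 -0.17  0.04] w 49.5 gf 41.9
time_s: 14.15
eef_pos: [545.3, -177.2, 108.4]
ee_rot: [0.26, 0.718, 0.551, -0.335]
force: [-0.4, 1.0, -2.5]
grip_width: 0.579
grip_force: 41.9
t 14.15 p [ 545.3 -177.2  108.4] x [ 0.167  0.618 -0.768] z [-0.195 -0.743 -0.641] j [-0.2   0.72  1.51 -0.96  1.21  0.56] F [-0.4  1.  -2.5] tq [ 0.42 -0.11 -0.02] w 49.4 gf 41.9
```

Still no contact, so I keep lowering in small steps until the force shows it.

```bash
python3 -m crank '[[[0.03,0,0.025,0,0,0,30],[0,0,0,0,0,0,30],[0.03,0,0.025,0,0,0,30],[0,0,0,0,0,0,30],[0,0,0,0,0,0,30],[0,0,0,0,0,0,30],[0,0,0,0,0,0,30],[0,0,0,0,0,0,30]]]'; python3 -c "
from h import *
st()";  python3 -m crank '[[[0.03,0,0.025,0,0,0,30],[0,0,0,0,0,0,30],[0,0,0,0,0,0,30],[0,0,0,0,0,0,30],[0,0,0,0,0,0,30],[0,0,0,0,0,0,30],[0,0,0,0,0,0,30],[0,0,0,0,0,0,30]]]'; python3 -c "
from h import *
st()"
```

```text
time_s: 14.95
eef_pos: [545.3, -177.3, 106.5]
ee_rot: [0.26, 0.718, 0.551, -0.335]
force: [-1.1, 0.5, 1.0]
grip_width: 0.581
grip_force: 42.1
t 14.95 p [ 545.3 -177.3  106.5] x [ 0.167  0.618 -0.768] z [-0.195 -0.743 -0.64 ] j [-0.2   0.72  1.51 -0.96  1.21  0.57] F [-1.1  0.5  1. ] tq [ 0.21 -0.05 -0.02] w 49.6 gf 42.1
time_s: 15.75
eef_pos: [545.4, -177.3, 106.5]
ee_rot: [0.26, 0.718, 0.551, -0.335]
force: [-2.0, 2.2, 7.5]
grip_width: 0.577
grip_force: 42.9
t 15.75 p [ 545.4 -177.3  106.5] x [ 0.168  0.617 -0.769] z [-0.195 -0.744 -0.64 ] j [-0.2   0.72  1.51 -0.96  1.21  0.57] F [-2.   2.2  7.5] tq [-0.14  0.45 -0.38] w 49.3 gf 42.9
```

Contact of 7.5 N at the expected height, so the rim is on the collar. Releasing, then backing out along the tool axis.

```bash
python3 -m crank '[[[0,0,0,0,0,0,52],[0,0,0,0,0,0,56],[0,0,0,0,0,0,64],[0,0,0,0,0,0,75],[0,0,0,0,0,0,85],[0,0,0,0,0,0,85],[0,0,0,0,0,0,85],[0,0,0,0,0,0,85]]]' && python3 -m crank '[[[0,0,-0.3,0,0,0,85],[0,0,-0.6,0,0,0,85],[0,0,-0.8,0,0,0,85],[0,0,-0.8,0,0,0,85],[0,0,-0.8,0,0,0,85],[0,0,-0.8,0,0,0,85],[0,0,-0.8,0,0,0,85],[0,0,-0.8,0,0,0,85]]]'
python3 - <<'E'
from h import *
st(); t=capture("top");cv2.imwrite("pics/t5.png",t);c=capture("scene")
o=np.zeros((400,800,3),np.uint8)
o[:,:400]=cv2.resize(t[130:230,340:440],(400,400),interpolation=2);o[:,400:]=cv2.resize(c[130:260,110:240],(400,400),interpolation=2)
cv2.imwrite("pics/crop5.png",o)
E
```

```text
time_s: 16.55
eef_pos: [545.3, -177.2, 105.4]
ee_rot: [0.26, 0.718, 0.551, -0.335]
force: [0.3, 0.1, 0.4]
grip_width: 0.996
grip_force: 0.0
time_s: 17.35
eef_pos: [573.4, -69.7, 198.2]
ee_rot: [0.26, 0.718, 0.552, -0.335]
force: [-0.3, -0.5, -0.4]
grip_width: 0.994
grip_force: 0.0
t 17.35 p [573.4 -69.7 198.2] x [ 0.168  0.619 -0.768] z [-0.194 -0.743 -0.641] j [-0.02  0.66  1.33 -0.85  1.48  0.48] F [-0.3 -0.5 -0.4] tq [ 0.38 -0.12 -0.02] w 84.8 gf 0.0
```

View pics/crop5.png

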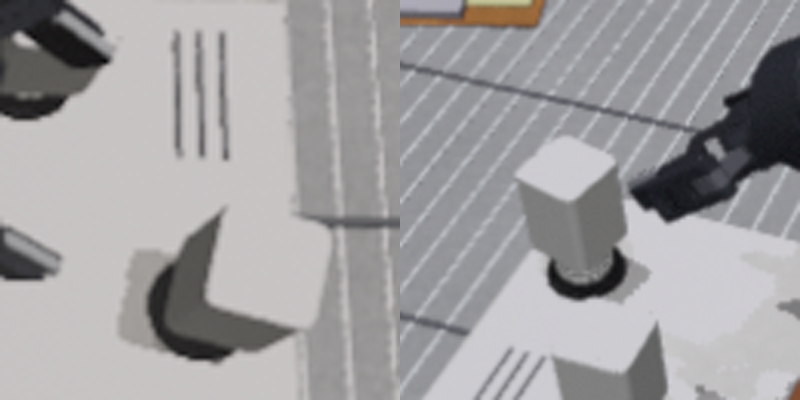

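The bottle stands upright on the collar, in both views. On to the valve.

```bash
python3 -m crank '[[[-0.77,0,-0.64,0,0,0,85],[-0.77,0,-0.64,0,0,0,85],[0,0,0,0,1,0,85],[0,0,0,0,1,0,85],[0,0,0,0,1,0,85],[0,0,0,0,1,0,85],[0,0,0,0,1,0,85],[0,0,0,0,1,0,85]]]'
python3 - <<'E'
from h import *
st(); a=np.radians(53.3); go([537.5,12.5,200],[np.cos(a),np.sin(a),0],[0,0,-1])
E
```

```text
time_s: 18.25
eef_pos: [572.9, -71.4, 247.3]
ee_rot: [0.012, 0.793, 0.609, -0.011]
force: [-0.1, 0.3, 0.2]
grip_width: 0.994
grip_force: 0.0
t 18.25 p [572.9 -71.4 247.3] x [ 0.257  0.966 -0.032] z [-0.003 -0.033 -0.999] j [-0.31  0.43  1.34 -0.03  1.37 -0.05] F [-0.1  0.3  0.2] tq [ 0.05 -0.01 -0.06] w 84.9 gf 0.0
shift(now axes) [ 2.939 -2.241  1.787] turn [0.083 0.221 2.725] shift(target axes) [ 1.845 -3.14   1.893]
```

```bash
python3 -m crank '[[[0.74,-0.56,0.4,0,0,0,85],[0.74,-0.56,0.4,0,0,0,85],[0.74,-0.56,0.4,0,0,0,85],[0.74,-0.56,0.6,0,0,0,85],[0,0,0,0.03,0.07,0.9,85],[0,0,0,0.03,0.07,0.9,85],[0,0,0,0.03,0.07,0.9,85],[0,0,0,0,0,0,85]]]'
python3 - <<'E'
from h import *
st(); s=sense(); im=capture("wrist"); cv2.imwrite("pics/w6.png",im)
print("dot exp",proj("wrist",[537.5,12.5,124],s))
a=np.radians(53.3); go([537.5,12.5,112],[np.cos(a),np.sin(a),0],[0,0,-1])
E
```

```text
time_s: 19.05
eef_pos: [537.2, 12.5, 198.6]
ee_rot: [0.001, 0.893, 0.449, -0.004]
force: [0.3, 0.9, 0.1]
grip_width: 0.996
grip_force: 0.0
t 19.05 p [537.2  12.5 198.6] x [ 0.596  0.803 -0.008] z [-0.005 -0.006 -1.   ] j [-0.19  0.39  1.53 -0.01  1.23  0.45] F [0.3 0.9 0.1] tq [-0.02  0.02 -0.02] w 85.1 gf 0.0
dot exp [285.55780908 229.13062205]
shift(now axes) [0.031 0.011 3.465] turn [-0.004  0.056  0.04 ] shift(target axes) [3.000e-03 9.000e-03 3.465e+00]
```

View pics/w6.png

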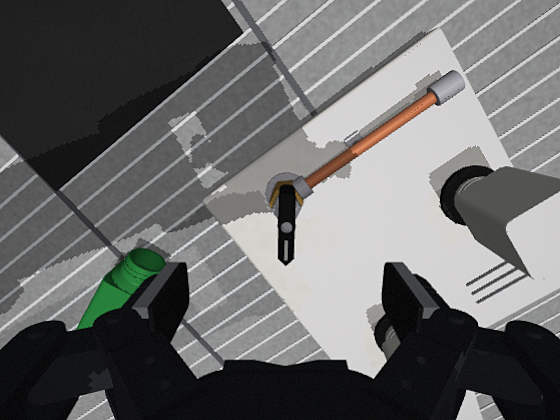

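The handle is in view with its dot at (287,228), 1–2 px from where I expected it, and the blade vertical between the fingers. I descend and grip.

```bash
python3 -m crank '[[[0.03,0.02,0.5,0,0.05,0.03,85],[0,0,0.5,0,0,0,85],[0,0,0.5,0,0,0,85],[0,0,0.5,0,0,0,85],[0,0,0.5,0,0,0,85],[0,0,0.5,0,0,0,85],[0,0,0.46,0,0,0,85],[0,0,0,0,0,0,85]]]' && python3 -m crank '[[[0,0,0,0,0,0,5],[0,0,0,0,0,0,5],[0,0,0,0,0,0,5],[0,0,0,0,0,0,5],[0,0,0,0,0,0,5],[0,0,0,0,0,0,5],[0,0,0,0,0,0,5],[0,0,0,0,0,0,5]]]' 60
python3 - <<'E'
from h import *
st(); q=rot(); print("x heading",np.degrees(np.arctan2(*q.apply([1,0,0])[[1,0]])))
# stand yaw: far/left/right edges in old top pictures
g=cv2.GaussianBlur(cv2.cvtColor(cv2.imread("pics/t1.png"),6),(3,3),0).astype(int)
L=[]
for u in list(range(285,332,4))+list(range(374,408,4)):
    c=np.diff(g[118:138,u]); L.append(onz("top",u,118.5+np.argmax(c),30)[:2])
L=np.array(L); ok=np.abs(L[:,0]-np.median(L[:,0]))<6; print("far",np.degrees(np.polyfit(L[ok,1],L[ok,0],1)[0])*-1)
L=[]
for v in range(150,238,3):
    c=np.diff(g[v,405:424]); L.append(onz("top",405.5+np.argmin(c),v,30)[:2])
L=np.array(L); ok=np.abs(L[:,1]-np.median(L[:,1]))<4; print("right",np.degrees(np.polyfit(L[ok,0],L[ok,1],1)[0]))
hsv=cv2.cvtColor(cv2.imread("pics/t1.png"),40); M=((hsv[...,0]<15)&(hsv[...,1]>90)).astype(np.uint8); M[:142]=0;M[188:]=0;M[:,:285]=0;M[:,312:]=0
P=np.array([onz("top",np.mean(np.where(M[v])[0]),v,52)[:2] for v in range(145,186) if M[v].any()]); print("pipe",np.degrees(np.polyfit(P[:,0],P[:,1],1)[0]),len(P),P[0],P[-1])
E
```

```text
time_s: 19.9
eef_pos: [537.5, 13.1, 110.6]
ee_rot: [-0.001, 0.894, 0.448, -0.001]
force: [-0.6, -0.2, 0.5]
grip_width: 0.99
grip_force: 0.0
time_s: 20.7
eef_pos: [538.4, 13.0, 112.6]
ee_rot: [0.0, 0.894, 0.448, -0.0]
force: [-1.5, -0.0, 5.2]
grip_width: 0.122
grip_force: 58.6
t 20.7 p [538.4  13.  112.6] x [ 0.598  0.801 -0.   ] z [-0. -0. -1.] j [-0.19  0.49  1.63 -0.    1.03  0.45] F [-1.5 -0.   5.2] tq [-0.03  0.27 -0.07] w 10.4 gf 58.6
x heading 53.257079121934396
far -0.8587338996954019
right 0.4159826201477391
pipe 0.14249077976252988 41 [666.46846351  12.19825611] [582.13197785  11.98851434]
```

```bash
python3 -m crank '[[[0,0,0,0,0,0.4,5],[0,0,0,0,0,0.8,5],[0,0,0,0,0,0.8,5],[0,0,0,0,0,0.8,5],[0,0,0,0,0,0.8,5],[0,0,0,0,0,0.8,5],[0,0,0,0,0,0.8,5],[0,0,0,0,0,0.6,5]]]' >/dev/null
cat > s.py <<'E'
from h import *
s=sense();q=rot(s);print("t",round(s["time_s"],2),"head",np.degrees(np.arctan2(*q.apply([1,0,0])[[1,0]])).round(2),s["eef_pos"].round(1),"F",s["force"].round(1),"tq",s["wrist_torque"].round(2),"j6",s["joints"][5].round(3),"tau6",s["tau"][5].round(2),"gf",s["grip_force"].round(0),"w",round(s["grip_width"]*85.4,1))
E
python3 s.py; python3 -m crank '[[[0,0,0,0,0,0.1,5],[0,0,0,0,0,0.1,5],[0,0,0,0,0,0.1,5],[0,0,0,0,0,0,5],[0,0,0,0,0,0,5],[0,0,0,0,0,0,5],[0,0,0,0,0,0,5],[0,0,0,0,0,0,5]]]' >/dev/null; python3 s.py
```

```text
Traceback (most recent call last):
  File "s.py", line 2, in <module>
    s=sense();q=rot(s);print("t",round(s["time_s"],2),"head",np.degrees(np.arctan2(*q.apply([1,0,0])[[1,0]])).round(2),s["eef_pos"].round(1),"F",s["force"].round(1),"tq",s["wrist_torque"].round(2),"j6",s["joints"][5].round(3),"tau6",s["tau"][5].round(2),"gf",s["grip_force"].round(0),"w",round(s["grip_width"]*85.4,1))
                                                                                                                                                                                                                                                                   ^^^^^^^^^^^^^^^^^^^^^
AttributeError: 'float' object has no attribute 'round'
Traceback (most recent call last):
  File "s.py", line 2, in <module>
    s=sense();q=rot(s);print("t",round(s["time_s"],2),"head",np.degrees(np.arctan2(*q.apply([1,0,0])[[1,0]])).round(2),s["eef_pos"].round(1),"F",s["force"].round(1),"tq",s["wrist_torque"].round(2),"j6",s["joints"][5].round(3),"tau6",s["tau"][5].round(2),"gf",s["grip_force"].round(0),"w",round(s["grip_width"]*85.4,1))
                                                                                                                                                                                                                                                                   ^^^^^^^^^^^^^^^^^^^^^
AttributeError: 'float' object has no attribute 'round'
```

```bash
sed -i 's/s\["grip_force"\].round(0)/round(s["grip_force"])/' s.py; python3 s.py; python3 -m crank '[[[0,0,0,0,0,0.1,5],[0,0,0,0,0,0.1,5],[0,0,0,0,0,0,5],[0,0,0,0,0,0,5],[0,0,0,0,0,0,5],[0,0,0,0,0,0,5],[0,0,0,0,0,0,5],[0,0,0,0,0,0,5]]]' >/dev/null; python3 s.py
```

```text
t 22.3 head 4.56 [538.6  12.6 112.6] F [-0.7 -2.3  4.9] tq [-0.43  0.11 -0.08] j6 1.298 tau6 -0.05 gf 59 w 10.3
t 23.1 head 2.96 [538.5  12.6 112.6] F [-0.2 -2.9  5.6] tq [-0.41  0.14 -0.03] j6 1.326 tau6 -0.05 gf 59 w 10.4
```

```bash
python3 -m crank '[[[0,0,0,0,0,0.1,5],[0,0,0,0,0,0.1,5],[0,0,0,0,0,0,5],[0,0,0,0,0,0,5],[0,0,0,0,0,0,5],[0,0,0,0,0,0,5],[0,0,0,0,0,0,5],[0,0,0,0,0,0,5]]]' >/dev/null; python3 s.py;  python3 -m crank '[[[0,0,0,0,0,0.1,5],[0,0,0,0,0,0.1,5],[0,0,0,0,0,0,5],[0,0,0,0,0,0,5],[0,0,0,0,0,0,5],[0,0,0,0,0,0,5],[0,0,0,0,0,0,5],[0,0,0,0,0,0,5]]]' >/dev/null; python3 s.py;  python3 -m crank '[[[0,0,0,0,0,0.1,5],[0,0,0,0,0,0.1,5],[0,0,0,0,0,0,5],[0,0,0,0,0,0,5],[0,0,0,0,0,0,5],[0,0,0,0,0,0,5],[0,0,0,0,0,0,5],[0,0,0,0,0,0,5]]]' >/dev/null; python3 s.py
```

```text
t 23.9 head 1.36 [538.5  12.6 112.6] F [-0.8 -2.2  4.9] tq [-0.42  0.1   0.  ] j6 1.354 tau6 -0.05 gf 59 w 10.5
t 24.7 head -0.24 [538.5  12.6 112.6] F [-1.5 -2.6  4.9] tq [-0.4   0.12 -0.06] j6 1.382 tau6 -0.05 gf 59 w 10.5
t 25.5 head -1.77 [538.5  12.6 112.6] F [-0.4 -3.3  5.1] tq [-0.4   0.07  0.49] j6 1.409 tau6 0.48 gf 61 w 10.6
```

```bash
python3 -m crank '[[[0,0,0,0,0,0.1,5],[0,0,0,0,0,0,5],[0,0,0,0,0,0,5],[0,0,0,0,0,0,5],[0,0,0,0,0,0,5],[0,0,0,0,0,0,5],[0,0,0,0,0,0,5],[0,0,0,0,0,0,5]]]' >/dev/null; python3 s.py; python3 -m crank '[[[0,0,0,0,0,-0.1,5],[0,0,0,0,0,0,5],[0,0,0,0,0,0,5],[0,0,0,0,0,0,5],[0,0,0,0,0,0,5],[0,0,0,0,0,0,5],[0,0,0,0,0,0,5],[0,0,0,0,0,0,5]]]' >/dev/null; python3 s.py
```

```text
t 26.3 head -2.52 [538.5  12.6 112.6] F [ 0.1 -3.   5. ] tq [-0.49  0.12  0.78] j6 1.422 tau6 0.8 gf 66 w 10.1
t 27.1 head -1.76 [538.5  12.6 112.6] F [-0.6 -2.7  5.3] tq [-0.4   0.1   0.52] j6 1.409 tau6 0.54 gf 61 w 10.2
```

The handle is on the stop: torque rises 0.42 N m per degree from a heading of about -0.5°, which agrees with the stand's measured yaw. Now I back it off 90°, to a heading of about 89.5°.

```bash
python3 -m crank '[[[0,0,0,0,0,-0.5,5],[0,0,0,0,0,-0.8,5],[0,0,0,0,0,-0.8,5],[0,0,0,0,0,-0.8,5],[0,0,0,0,0,-0.8,5],[0,0,0,0,0,-0.8,5],[0,0,0,0,0,-0.8,5],[0,0,0,0,0,-0.8,5]]]' >/dev/null; python3 s.py; python3 -m crank '[[[0,0,0,0,0,-0.8,5],[0,0,0,0,0,-0.8,5],[0,0,0,0,0,-0.8,5],[0,0,0,0,0,-0.8,5],[0,0,0,0,0,-0.8,5],[0,0,0,0,0,-0.8,5],[0,0,0,0,0,-0.5,5],[0,0,0,0,0,0,5]]]'>/dev/null; python3 s.py
```

```text
t 27.9 head 47.22 [538.4  13.  112.6] F [-1.7 -0.3  6.3] tq [-0.09  0.21 -0.08] j6 0.553 tau6 1.41 gf 59 w 10.1
t 28.7 head 89.49 [538.1  13.1 112.6] F [-3.5 -0.1  8.4] tq [-0.07  0.56  0.08] j6 -0.184 tau6 -0.59 gf 59 w 10.3
```

Heading 89.5°. I let it settle, then check the whole scene before handing in.

```bash
python3 -m crank '[[[0,0,0,0,0,0,5],[0,0,0,0,0,0,5],[0,0,0,0,0,0,5],[0,0,0,0,0,0,5],[0,0,0,0,0,0,5],[0,0,0,0,0,0,5],[0,0,0,0,0,0,5],[0,0,0,0,0,0,5]]]'>/dev/null; python3 s.py; python3 -c "
from h import *
cv2.imwrite('pics/s9.png',capture('scene'))"
```

```text
t 29.5 head 89.38 [538.1  13.1 112.6] F [-3.  -0.4  7.4] tq [-0.06  0.51 -0.03] j6 -0.182 tau6 0.05 gf 59 w 10.4
```

View pics/s9.png

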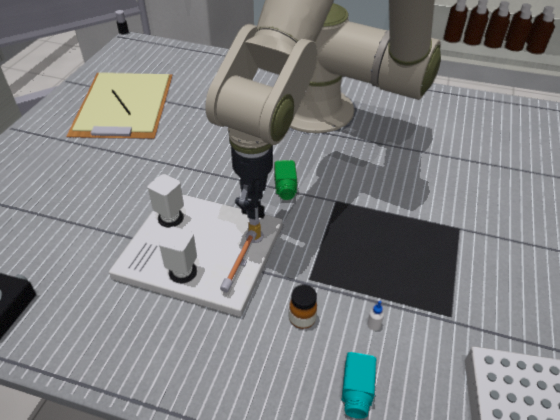

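The bottle stands on the free peg at (167,200). The spare (178,252), the jar (303,305) and the dropper (376,315) are where they were, and the gripper still holds the handle. Handing in.

```bash
python3 -c "
from rig import *
print(finish_job())"
```

```text
the job is handed in; nothing more can be done
None
```

The bottle is upside down on the free peg with its rim on the collar, and the valve was seated, backed off about 90° (to within half a degree or so) and is still gripped there; the spare bottle, brown jar and dropper were not moved, and I handed the job in at about 30 s of the 67 s allowed.

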